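# Slide the bronze plaquette out over the end of the desk shelf

## Task

Two flat bronze plaquettes lie on the little desk shelf. With the fingertips, push the rectangular one along the shelf, over the end that it lies nearer to, until about 3 cm of it hangs out and the marks stamped in that edge can be read; leave it lying flat, with its long side square up against the shelf's upstand. Do not pick it up or let it drop off, and leave the octagonal plaquette and the things on the desk where they are.

Things in the scene. Friction and masses are not known exactly. Their poses are not given: they have to be found in the camera images.
- ledge: fixed plywood desk shelf, 160 mm deep (x), 460 mm long (y), flat top 80 mm above the desk. Origin: centre of its footprint, at desk height; x points away from the robot, y along the shelf to the left, z up. Short ends (y = +-230 mm) are open. Along the whole far edge runs an upstand 12 mm thick, 20 mm high above the top; its inner face is at x = +68 mm
- plaque: rectangular plaquette to push: dark bronze, 90 mm (x) by 120 mm (y, long side) by 6 mm thick, about 0.55 kg, 1 to 3 N slide it, too wide for the gripper. Marks are stamped in both 90 mm end edges. Origin: centre of its underside. Starts flat on the left or right half of the shelf, a little askew, its nearest corner 3 to 26 mm short of the upstand, long side roughly along the shelf
- octagon: the other plaquette: dark bronze, regular octagon 90 mm across flats, 6 mm thick, about 0.35 kg, loose on the other half of the shelf; not to be moved. Origin: centre of its underside. At least 60 mm lie free between the two plaquettes
- tin: open round steel tin of clips, 90 mm diameter, 34 mm high, loose on the desk on the robot's side of the shelf; not to be moved. Origin: centre of its underside
- notes: block of note paper, 76 x 76 x 36 mm, loose on the desk on the robot's side of the shelf; not to be moved. Origin: centre of its underside
- loupe: small stand loupe, 46 mm diameter, 36 mm high, loose on the desk on the far side of the shelf; not to be moved. Origin: centre of its underside
Not all that is in view belongs to the job. What is shaped like the plaque but green or pink is not meant.

How it is judged:
At the end, for the whole second after the job is handed in: The rectangular plaquette lies flat and still on the shelf, 20 to 40 mm of it hanging out over the end on its own side, its long side against the upstand (centre within 6 mm of its fully seated position, within 3.4 degrees of square) (((y of plaque in the frame of ledge between 0.19 and 0.21 m and y of octagon in the frame of ledge below 0 m) or (y of plaque in the frame of ledge between -0.21 and -0.19 m and y of octagon in the frame of ledge above 0 m)) and x of plaque in the frame of ledge above 0.017 m and angle between the y axis of plaque and the y axis of ledge, either way round below 0.06 rad and z of plaque in the frame of ledge between 0.076 and 0.084 m and angle between plaque's own z axis and vertical below 0.05 rad and linear speed of plaque below 0.01 m/s); the robot touches nothing.
It fails at once if the rectangular plaquette is lifted off the shelf (z of plaque in the frame of ledge above 0.092 m).
It fails at once if the rectangular plaquette drops off the shelf or tips (z of plaque in the frame of ledge below 0.07 m or angle between plaque's own z axis and vertical above 0.25 rad).
It fails at once if the octagonal plaquette is moved by more than 10 mm (distance of octagon from where it was at the start of the episode above 0.01 m).
It fails at once if the tin, the notes or the loupe is moved by more than 15 mm (distance of any of tin, notes, loupe from where it was at the start of the episode above 0.015 m).
It also fails if it takes over 48 s, if anything falls off the work surface, if the arm or the gripper's body presses on something with over 40 N, if the wrist force passes 120 N, or if a joint passes its speed limit or range.

## Robot

A 7-joint arm with a two-finger parallel gripper is mounted at the origin on the work surface. World frame = base frame: x ahead of the robot, y to its left, z up, the work surface at z = 0. Lengths are in m, angles in rad, forces in N, time in s.
With the tool pointing down it reaches from about 0.425 to 0.925 m from the base axis. Payload 6.8 kg.
Tool frame: the origin (TCP) lies midway between the tips of the shut fingers; the grasp point (between the pads) lies r.grip_point_offset behind it (r.grip_point_offset is the distance from the TCP to the grasp point, in m); z points along the fingers, y is the line along which they close (so a half turn about z gives the same grasp; the last joint's range is limited). The gripper opens to 85 mm and grips with 20 to 120 N. Pads are 22 mm wide; open, the fingers measure 114 mm over their backs; the gripper's body (76 mm by 85 mm) begins 54 mm behind the grasp point. The pads swing forward as they close: fully open they stand 13 mm farther back than shut.
Start: joints at [1.071, 0.477, 0.022, 1.555, -0.011, 1.109, -0.083], TCP at [0.258, -0.624, 0.231] pointing down, gripper open.
Joint ranges: [-2.96, 2.96], [-0.34, 2.1], [-1.41, 1.46], [0.24, 2.44], [-1.37, 4.51], [0.17, 1.92], [-2.96, 2.96]. Speed limits (rad/s): [2.39, 2.39, 3.14, 3.14, 3.14, 3.14, 3.14].

## Interface

Orientations are given as a rotation vector (axis times angle).
In Python, from bench import r gives the robot as it stands. The module is installed in compiled form; this text tells all that it offers.
- The arm moves only by the shell command python3 -m crank 'ROWS' [FORCE]. ROWS is JSON, a list of rows, each a list of 5 numbers: the shift along the world's x, y, z in units of 200 mm (1.0 is 200 mm), then the turn about the world's z in units of 45 degrees (1.0 is 45 degrees), then the opening, from -1 (shut) to 1 (fully open). In form: [[dx, dy, dz, turn, jaw], ...]. A call has 1 to 8 rows; each row shifts and turns the commanded pose from where the row before left it; what a row does not reach is not made up. A row lasts 1/12 s, in which the tool goes at most 41.7 mm and 7.16 degrees, less where a joint would pass 70% of its speed; a pose out of reach is approached as far as the arm can. A call with a number of a shift or a turn outside -1 to 1 is refused whole. A call with a gripper value outside its range is refused whole. The fingers move at their own pace and stop on an object; FORCE is the grip in N (left out, the last holds). Time passes only in rows, so rows that do not move let the fingers close. It gives the time, the measured TCP pose, the force, the opening and the grip force at its end, in the units of the state.
- r.get_obs(): the state, without advancing time (a new reading comes with each control period).
- r.grab_frame(name): name is "side" or "top"; returns the picture (420x560x3 uint8, blue, green, red); there is no depth.
- r.camera_model(name): a dict with "fx", "fy", "cx", "cy" (pixels), "distortion" ([k1, k2, p1, p2, k3] as OpenCV has them; the pictures are not rectified), "R" (3x3) and "t" (3): a world point X has camera coordinates R X + t. Camera axes: x right, y down, z forward; pixel columns grow to the right and rows downward; lengths in m; the calibration is good to about 2 mm. A picture is of the moment at which its call begins. camera_model takes no time and is no camera call.
- r.hand_in(): hands the job in; it is judged then, once.
The state is a dict: "clock": time; "joints": joint angles; "qvel": joint speeds; "tau": joint torques, N m; "tcp_pos": TCP position; "orientation": TCP orientation; "contact_force": force on the tool from outside, world axes, zero at the start; "moment": the same for the moment, N m; "grip_width": finger opening in m; "gripper_force": force on a finger pad.
Only numpy, scipy, OpenCV 4.12 (cv2) and the standard library are available. Lean on these libraries where they do the work, as an engineer would, in place of code of your own. Each camera call takes 0.05 s, during which the arm holds its last target. There are 200 camera calls.

## Working session

There is one attempt and no reset: what is moved stays moved. The work goes in short steps, Python scripts to look and compute and a shell command to move; the robot and the scene stay as the last step left them, time stands still between calls to the robot, and variables do not carry over. Pictures are saved under pics/ and viewed, at most 10 in all, crops included, and the job is handed in when it is done.

```bash
mkdir -p pics
python3 - <<'E'
from bench import r
import cv2
for n in("top","side"):
    cv2.imwrite(f"pics/{n}0.png",r.grab_frame(n)); m=r.camera_model(n); print(n,{k:(v.tolist() if hasattr(v,'tolist') else v) for k,v in m.items()})
o=r.get_obs(); print(o, r.grip_point_offset)
E
```

```text
top {'fx': 385.20690717119135, 'fy': 385.20690717119135, 'cx': 274.33785357590307, 'cy': 214.43574960051555, 'distortion': [-0.08733757105198725, 0.0, 0.0, 0.0, 0.0], 'R': [[-0.003958062571931871, -0.9999782580201336, -0.005274203986839975], [-0.9971400264647409, 0.004344782343149047, -0.0754512457702726], [0.07547252057916247, 0.00496047915112912, -0.9971355435867378]], 't': [-0.06058284434547939, 0.5702481708942334, 0.8436819433111669]}
side {'fx': 423.90998037360265, 'fy': 423.90998037360265, 'cx': 280.7821817246087, 'cy': 209.27923081672498, 'distortion': [0.011521671709033003, 0.0, 0.0, 0.0, 0.0], 'R': [[-0.8119574283963253, -0.5832062664393068, 0.024404615505081936], [-0.33054148627097224, 0.4249256583754961, -0.8427220839090003], [0.4811106528916223, -0.6923211939844651, -0.5377954109455763]], 't': [0.4318999474471976, 0.2762020396692941, 0.5890458370742874]}
{'clock': 0.1, 'joints': array([ 1.07092337,  0.4777098 ,  0.02231706,  1.55635394, -0.01150995,
        1.10925135, -0.08308652]), 'qvel': array([ 0.00129825, -0.00316159, -0.00056773, -0.00223215, -0.00148139,
       -0.00166603,  0.00025951]), 'tau': array([ 3.87784035e-03, -5.97764432e+01,  1.61337174e+00, -2.81955725e+01,
        1.28245240e-02,  5.02787414e-03, -1.44365448e-06]), 'tcp_pos': array([ 0.25754308, -0.62337301,  0.23042696]), 'orientation': array([-3.07998168e+00, -6.11246827e-01,  6.32263424e-04]), 'contact_force': array([-0.20970488,  0.2147689 , -0.43622966]), 'moment': array([0.02121202, 0.05291198, 0.0051384 ]), 'gripper_force': 0.0, 'grip_width': 0.0852328915266343} 0.0187
```

View pics/top0.png

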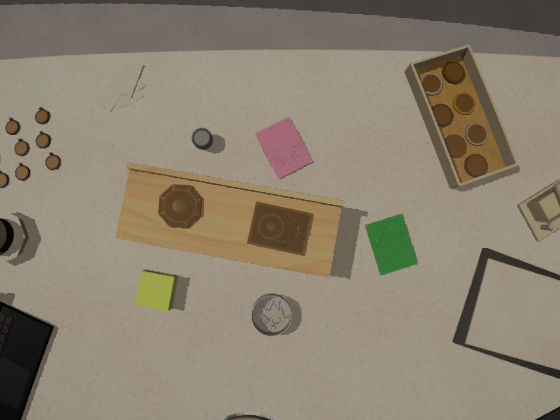

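View pics/side0.png

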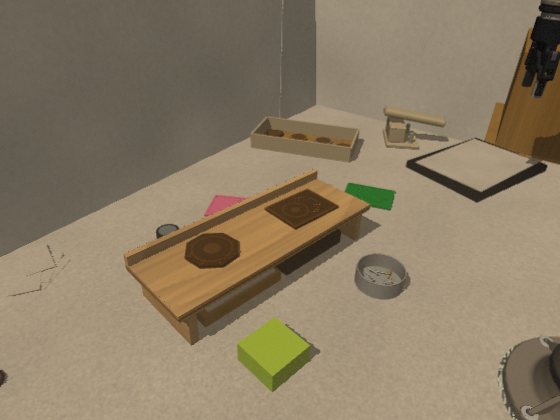

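The top view shows the shelf from (120,165) to (343,275), with the upstand along its upper edge. Candidates are the brown rectangle on the shelf (280,229), the octagon (181,206), the pink card (284,148) and the green card (391,244). I choose (280,229). The loupe is at (202,139), the tin at (272,314) and the notes at (156,290). I'll check the choice in one close crop.

Run:
```python
import cv2
i=cv2.imread("pics/top0.png")[150:290,210:360]
cv2.imwrite("pics/crop0.png",cv2.convertScaleAbs(cv2.resize(i,None,fx=4,fy=4,interpolation=cv2.INTER_CUBIC),alpha=1.8))
```

```text
(no output)
```

View pics/crop0.png

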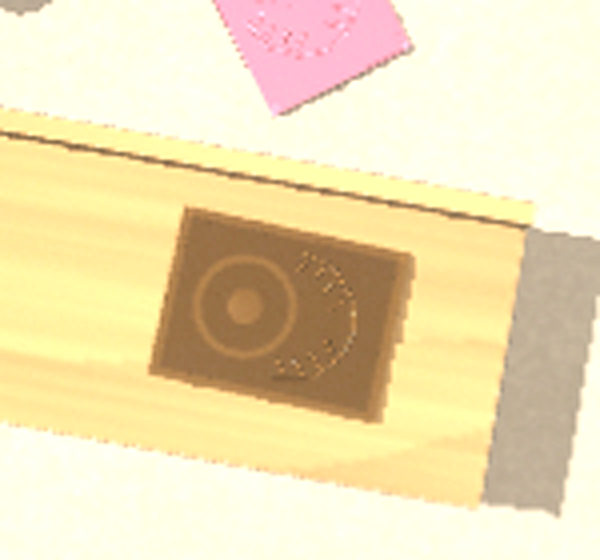

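The crop shows the brown bronze rectangle with stamped ring on the shelf, corners at crop (184,208), (413,257), (380,422), (150,374); the choice is confirmed. Shelf near right corner is at crop (483,509).

```bash
cat > h.py <<'E'
from bench import r
import numpy as np, cv2
def w(px,z,cam="top"):
    m=r.camera_model(cam); K=np.array([[m["fx"],0,m["cx"]],[0,m["fy"],m["cy"]],[0,0,1]])
    R=np.array(m["R"]); t=np.array(m["t"])
    p=cv2.undistortPoints(np.array(px,float).reshape(-1,1,2),K,np.array(m["distortion"]))[:,0]
    d=np.c_[p,np.ones(len(p))]@R; c=-R.T@t
    return c+d*((z-c[2])/d[:,2])[:,None]
def crop(px,o=(210,150),s=4): return (np.array(px,float)+.5)/s-.5+np.array(o)
E
python3 - <<'E'
from h import *
P=w(crop([(184,208),(413,257),(380,422),(150,374)]),.086); print("plaque",P,P.mean(0))
print("edges",[np.linalg.norm(P[i]-P[i-1]) for i in range(4)])
a=lambda v:np.degrees(np.arctan2(v[0],-v[1]))
print("ang long",a(P[1]-P[0]),a(P[2]-P[3]))
N=w([(117,238),crop([(483,509)])[0]],.08); F=w([(129,164),crop([(534,203)])[0]],.1)
B=w(crop([(0,131),(527,226)]),.08);print("near",N,a(N[1]-N[0]),np.linalg.norm(N[1]-N[0]),"far",F,a(F[1]-F[0]),np.linalg.norm(F[1]-F[0]),"base",B,a(B[1]-B[0]))
th=np.mean([a(N[1]-N[0]),a(F[1]-F[0])]); t=np.radians(th)
ey=-np.array([np.sin(t),-np.cos(t)]); ex=np.array([ey[1],-ey[0]])
C=np.mean([N.mean(0)[:2],F.mean(0)[:2]],0); print("C",C,"ex",ex,"ey",ey,th)
L=lambda X:np.c_[(X[:,:2]-C)@ex,(X[:,:2]-C)@ey]
for n,X in dict(P=P,Pc=P.mean(0)[None],N=N,F=F,B=B).items(): print(n,L(X).round(4).tolist())
O=w([(181,206)],.086);T=w([(272,314)],.034);Q=w([(202,138)],.036);M=w([(156,290)],.036)
print("oct,tin,loupe,notes",O,T,Q,M,L(np.r_[O,T,Q,M]))
E
```

```text
plaque [[ 0.59204299 -0.02438455  0.086     ]
 [ 0.56592043 -0.14337667  0.086     ]
 [ 0.48063584 -0.12543228  0.086     ]
 [ 0.50583259 -0.00674852  0.086     ]] [ 0.53610796 -0.0749855   0.086     ]
edges [np.float64(0.08799581270079755), np.float64(0.12182574985419874), np.float64(0.08715194562687852), np.float64(0.12132894374808717)]
ang long -12.381834094777366 -11.98602114178437
near [[ 0.51689894  0.27058399  0.08      ]
 [ 0.43513387 -0.17899327  0.08      ]] -10.307776301148518 0.45695211085430393 far [[ 0.67138537  0.24087237  0.1       ]
 [ 0.59234367 -0.20452482  0.1       ]] -10.063135948191734 0.45235632974980755 base [[ 0.63414783  0.07334433  0.08      ]
 [ 0.58244592 -0.20411128  0.08      ]] -10.555600630427904
C [0.55394046 0.03198457] ex [ 0.98424053 -0.17683491] ey [0.17683491 0.98424053] -10.185456124670125
P [[0.0475, -0.0487], [0.0428, -0.1705], [-0.0443, -0.1679], [-0.0405, -0.0466]]
Pc [[0.0014, -0.1084]]
N [[-0.0787, 0.2283], [-0.0796, -0.2287]]
F [[0.0787, 0.2264], [0.0796, -0.226]]
B [[0.0716, 0.0549], [0.0698, -0.2273]]
oct,tin,loupe,notes [[0.58367229 0.13216068 0.086     ]] [[ 0.35107624 -0.05704913  0.034     ]] [[0.74273794 0.09968226 0.036     ]] [[0.40294875 0.19853884 0.036     ]] [[ 0.01154864  0.10385501]
 [-0.18392292 -0.12350404]
 [ 0.17385082  0.1000168 ]
 [-0.17806477  0.13722886]]
```

```bash
python3 -m crank '[[0.066,0.175,0,-0.09,-1],[0.066,0.175,0,-0.09,-1],[0.066,0.175,0,-0.09,-1],[0.066,0.175,0,-0.09,-1],[0.066,0.175,0,-0.09,-1],[0.066,0.175,0,-0.09,-1],[0.066,0.175,0,-0.09,-1],[0.066,0.175,0,-0.09,-1]]' 20
python3 -m crank '[[0.066,0.175,0,0,-1],[0.066,0.175,0,0,-1],[0.066,0.175,0,0,-1],[0.066,0.175,0,0,-1],[0.066,0.175,0,0,-1],[0.066,0.175,0,0,-1],[0,0,0,0,-1]]'
cat >> h.py <<'E'
C=np.array([.55394,.03198]); t0=np.radians(-10.2); ex=np.array([np.cos(t0),np.sin(t0)]); ey=np.array([-ex[1],ex[0]])
def led(p): p=np.atleast_2d(p)[:,:2]-C; return np.c_[p@ex,p@ey]
def goto(x,y,z):
    o=r.get_obs(); p=o["tcp_pos"]; v=o["orientation"]; f=np.degrees(2*np.arctan2(v[1],v[0]))
    d=np.r_[C+x*ex+y*ey,z]-p
    print("t",o["clock"],"tcp",p.round(4),"led",led(p).round(4),"F",o["contact_force"].round(1),"w",o["grip_width"],"turn units",((-10.2-f+180)%360-180)/45,"shift units",(d/.2).round(4))
E
python3 -c "
from h import *
goto(-.070,-.108,.15);v=r.get_obs()['orientation'];print(cv2.Rodrigues(v)[0])"
```

```text
clock: 0.77
tcp_pos: [0.3634, -0.3419, 0.2311]
orientation: [-3.129, 0.278, 0.001]
contact_force: [0.8, -0.7, -0.3]
grip_width: 0.0001
gripper_force: 0.0
clock: 1.35
tcp_pos: [0.4449, -0.1264, 0.2315]
orientation: [-3.128, 0.256, -0.002]
contact_force: [0.1, 0.3, -0.4]
grip_width: 0.0001
gripper_force: 0.0
t 1.35 tcp [ 0.4449 -0.1264  0.2315] led [[-0.0792 -0.1751]] F [ 0.1  0.3 -0.4] w 6.835848674874314e-05 turn units -0.01844048284299712 shift units [ 0.1049  0.3222 -0.4075]
[[ 0.98665622 -0.1628102   0.00152954]
 [-0.16281389 -0.98665306  0.00271662]
 [ 0.00106684 -0.0029294  -0.99999514]]
```

```bash
python3 -m crank '[[0.0525,0.161,-0.02,-0.018,-1],[0.0525,0.161,-0.02,0,-1],[0,0,-0.18,0,-1],[0,0,-0.18,0,-1],[0,0,-0.15,0,-1],[0,0,-0.1,0,-1],[0,0,0,0,-1],[0,0,0,0,-1]]'
python3 -c "
from h import *
goto(-.070,-.108,.0835);cv2.imwrite('pics/t1.png',cv2.convertScaleAbs(cv2.resize(np.hstack([r.grab_frame('top')[150:290,210:360],r.grab_frame('side')[150:290,220:370]]),None,fx=2.6,fy=2.6,interpolation=2),alpha=1.6))"
```

```text
clock: 2.02
tcp_pos: [0.4627, -0.0695, 0.1007]
orientation: [-3.128, 0.295, 0.004]
contact_force: [0.5, 0.5, -0.4]
grip_width: 0.0001
gripper_force: 0.0
t 2.0167 tcp [ 0.4627 -0.0695  0.1007] led [[-0.0718 -0.1161]] F [ 0.5  0.5 -0.4] w 0.00014440102362260198 turn units 0.012400576875250459 shift units [ 0.0159  0.0381 -0.0862]
```

View pics/t1.png

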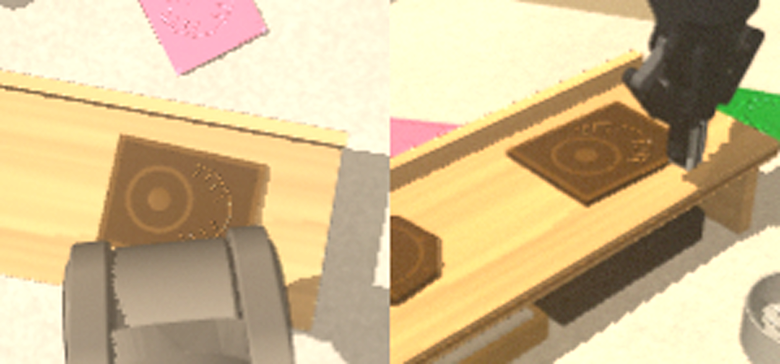

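The left crop (top view) shows the gripper over the near edge. The right crop (side view) shows the closed tips at about full-image pixel (335,213), near the plaque's near edge. I'll check this against the kinematics.

```bash
python3 -c "
from h import *
p=crop([(300,165)],(220,150),2.6); print(p, led(w(p,.1007,'side')))
q=crop([(587-390,205),(508-390,154),(615-390,103)],(220,150),2.6);print('plaque corners near-left,far-left,far-right', led(w(q,.086,'side')))
print(led(r.get_obs()['tcp_pos']))"
```

```text
[[335.07692308 213.15384615]] [[-0.07271922 -0.12114407]]
plaque corners near-left,far-left,far-right [[-0.04334569 -0.04393488]
 [ 0.04445045 -0.0475957 ]
 [ 0.04337432 -0.16630017]]
[[-0.06997542 -0.11583573]]
```

```bash
python3 -m crank '[[0.008,0.038,-0.04,0.01,-1],[0,0,-0.046,0,-1],[0,0,0,0,-1],[0,0,0,0,-1],[0,0,0,0,-1]]'
python3 -c "
from h import *
goto(-.034,-.108,.0835)"
```

```text
clock: 2.53
tcp_pos: [0.4651, -0.0619, 0.0842]
orientation: [3.129, -0.282, -0.0]
contact_force: [0.0, 0.1, 0.0]
grip_width: -0.0001
gripper_force: 0.0
t 2.5333 tcp [ 0.4651 -0.0619  0.0842] led [[-0.0708 -0.1081]] F [0.  0.1 0. ] w -0.000103207354587953 turn units 0.0024333331563247563 shift units [ 0.181  -0.032  -0.0033]
```

```bash
python3 -m crank '[[0.028,-0.005,-0.008,0,-1],[0.028,-0.005,0,0,-1],[0.028,-0.005,0,0,-1],[0.028,-0.005,0,0,-1],[0.028,-0.005,0,0,-1],[0.015,-0.003,0,0,-1],[0,0,0,0,-1],[0,0,0,0,-1]]'
python3 -c "
from h import *
goto(-.032,-.108,.083)"
```

```text
clock: 3.2
tcp_pos: [0.4967, -0.0675, 0.0826]
orientation: [-3.129, 0.282, -0.001]
contact_force: [0.1, 0.6, -0.2]
grip_width: 0.0003
gripper_force: 0.0
t 3.2 tcp [ 0.4967 -0.0675  0.0826] led [[-0.0387 -0.108 ]] F [ 0.1  0.6 -0.2] w 0.00026955442490701276 turn units 0.0025769355155628344 shift units [ 0.033  -0.0058  0.0022]
```

```bash
python3 -m crank '[[0.014,-0.0025,0,0,-1],[0.014,-0.0025,0,0,-1]]'; python3 -m crank '[[0.014,-0.0025,0,0,-1],[0.014,-0.0025,0,0,-1]]'
python3 -c "
from h import *
goto(-.032,-.108,.083);cv2.imwrite('pics/t2.png',cv2.convertScaleAbs(cv2.resize(np.hstack([r.grab_frame('top')[150:290,210:360],r.grab_frame('side')[150:290,220:370]]),None,fx=2.6,fy=2.6,interpolation=2),alpha=1.6))"
```

```text
clock: 3.37
tcp_pos: [0.5012, -0.0684, 0.0824]
orientation: [3.129, -0.282, -0.002]
contact_force: [-1.8, 0.1, 0.7]
grip_width: -0.0002
gripper_force: 1.0
clock: 3.53
tcp_pos: [0.5034, -0.0692, 0.0817]
orientation: [3.128, -0.282, -0.014]
contact_force: [-15.6, 3.8, 9.1]
grip_width: -0.0003
gripper_force: 8.4
t 3.5333 tcp [ 0.5034 -0.0692  0.0817] led [[-0.0319 -0.1085]] F [-15.6   3.8   9.1] w -0.00027708623879634436 turn units 0.0026213203741671503 shift units [-0.0002  0.0027  0.0067]
```

View pics/t2.png

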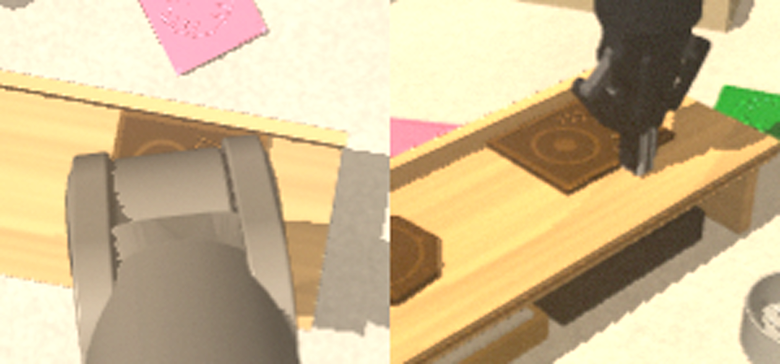

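The crops show the plaque's far long side against the upstand; the contact force of 16 N confirms it is seated. Next I back off and go round to its left end.

```bash
python3 -m crank '[[-0.03,0.005,0,0,-1],[-0.03,0.005,0,0,-1],[0,0,0.12,0,-1],[0,0,0.08,0,-1],[0.139,0.125,0,0,-1],[0.139,0.125,0,0,-1],[0.139,0.125,0,0,-1],[0,0,0,0,-1]]'
python3 -c "
from h import *
goto(.025,-.02,.0835);cv2.imwrite('pics/t3.png',cv2.convertScaleAbs(cv2.resize(np.hstack([r.grab_frame('top')[150:290,210:360],r.grab_frame('side')[150:290,220:370]]),None,fx=2.6,fy=2.6,interpolation=2),alpha=1.6))"
```

```text
clock: 4.3
tcp_pos: [0.5846, 0.0148, 0.1239]
orientation: [-3.124, 0.271, -0.012]
contact_force: [1.0, 0.9, 0.3]
grip_width: 0.0
gripper_force: 0.0
t 4.3 tcp [0.5846 0.0148 0.1239] led [[ 0.0332 -0.0115]] F [1.  0.9 0.3] w 2.4008557230698376e-06 turn units -0.006007794600133012 shift units [-0.0479 -0.0347 -0.2021]
```

View pics/t3.png

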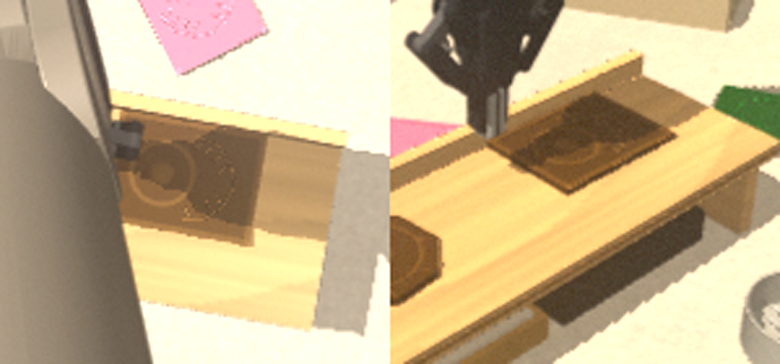

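The side crop shows the plaque seated, corners at crop (567,192), (488,142) and (675,135). The tips hover just left of it.

```bash
python3 -m crank '[[-0.046,-0.02,0,0,-1],[0,0,-0.08,0,-1],[0,0,0,0,-1],[0,0,0,0,-1]]'
python3 -c "
from h import *
q=crop([(567-390,192),(488-390,142),(675-390,135)],(220,150),2.6);print(led(w(q,.086,'side')))
goto(.025,-.02,.083)"
```

```text
clock: 4.73
tcp_pos: [0.5677, 0.0019, 0.1061]
orientation: [3.128, -0.285, -0.003]
contact_force: [-0.4, 0.6, 0.2]
grip_width: 0.0004
gripper_force: 0.0
[[-0.02213198 -0.044896  ]
 [ 0.06763427 -0.04771724]
 [-0.02304485 -0.16459875]]
t 4.7333 tcp [0.5677 0.0019 0.1061] led [[ 0.0189 -0.0272]] F [-0.4  0.6  0.2] w 0.0004084430596253388 turn units 0.004922137539873954 shift units [ 0.0364  0.03   -0.1153]
```

```bash
python3 -m crank '[[0.036,0.03,0,0,-1],[0,0,0,0,-1],[0,0,-0.06,0,-1],[0,0,-0.055,0,-1],[0,0,0,0,-1],[0,0,0,0,-1]]'
python3 -c "
from h import *
goto(.025,-.112,.0825)"
```

```text
clock: 5.23
tcp_pos: [0.5756, 0.0094, 0.0821]
orientation: [3.128, -0.282, -0.004]
contact_force: [0.7, -0.4, 0.6]
grip_width: -0.0003
gripper_force: 0.0
t 5.2333 tcp [0.5756 0.0094 0.0821] led [[ 0.0253 -0.0184]] F [ 0.7 -0.4  0.6] w -0.0002654568684297668 turn units 0.002414731711959601 shift units [-0.0846 -0.4602  0.0019]
```

```bash
python3 -m crank '[[-0.0063,-0.035,0,0,-1],[-0.0063,-0.035,0,0,-1],[-0.0063,-0.035,0,0,-1],[-0.0063,-0.035,0,0,-1],[-0.0063,-0.035,0,0,-1],[-0.0063,-0.035,0,0,-1],[-0.0063,-0.035,0,0,-1],[-0.0063,-0.035,0,0,-1]]'
python3 -m crank '[[-0.0045,-0.025,0,0,-1],[-0.0045,-0.025,0,0,-1],[-0.0045,-0.025,0,0,-1],[-0.0045,-0.025,0,0,-1],[0,0,0,0,-1]]'
python3 -c "
from h import *
goto(.025,-.125,.0825);cv2.imwrite('pics/t4.png',cv2.convertScaleAbs(cv2.resize(np.hstack([r.grab_frame('top')[150:290,230:380],r.grab_frame('side')[150:290,240:390]]),None,fx=2.6,fy=2.6,interpolation=2),alpha=1.6))"
```

```text
clock: 5.9
tcp_pos: [0.5667, -0.0469, 0.0837]
orientation: [-3.129, 0.282, -0.001]
contact_force: [0.4, 2.4, 0.7]
grip_width: -0.0002
gripper_force: 1.1
clock: 6.32
tcp_pos: [0.5628, -0.0682, 0.0834]
orientation: [3.128, -0.285, -0.0]
contact_force: [0.1, 0.2, 0.4]
grip_width: -0.0001
gripper_force: 0.0
t 6.3167 tcp [ 0.5628 -0.0682  0.0834] led [[ 0.0264 -0.097 ]] F [0.1 0.2 0.4] w -9.157092253924109e-05 turn units 0.004337840907061264 shift units [-0.0317 -0.1365 -0.0045]
```

View pics/t4.png

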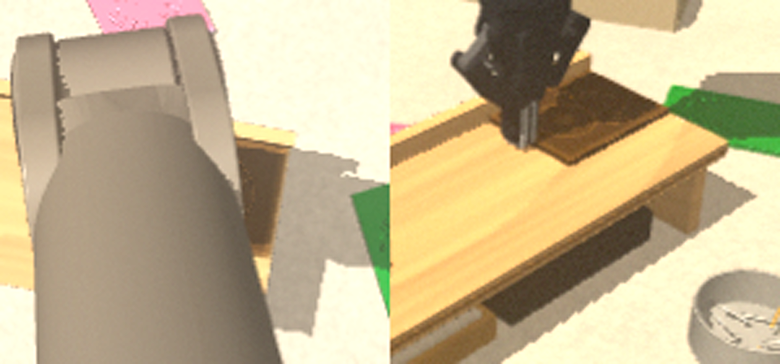

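The side crop shows the plaque moving along the upstand; near-left corner at crop (570,163), near-right (668,109), about at the shelf end.

```bash
python3 -c "
from h import *
q=crop([(570-390,163),(668-390,109)],(240,150),2.6);print(led(w(q,.086,'side')))
print(led(w([(230+292/2.6,150+148/2.6),(230+268/2.6,150+256/2.6)],.086)))"
```

```text
[[-0.02260547 -0.10329672]
 [-0.02115609 -0.22385629]]
[[ 0.06780032 -0.22859949]
 [-0.02064932 -0.22361801]]
```

```bash
python3 -m crank '[[-0.0036,-0.02,-0.001,0,-1],[-0.0036,-0.02,-0.001,0,-1],[-0.0036,-0.02,-0.001,0,-1],[-0.0036,-0.02,0,0,-1],[-0.0036,-0.02,0,0,-1],[-0.0036,-0.02,0,0,-1],[-0.0036,-0.02,0,0,-1],[0,0,0,0,-1]]'
python3 -c "
from h import *
goto(.025,-.131,.0825);cv2.imwrite('pics/t5.png',cv2.convertScaleAbs(cv2.resize(np.hstack([r.grab_frame('top')[160:280,260:380],r.grab_frame('side')[140:260,270:390]]),None,fx=3.3,fy=3.3,interpolation=2),alpha=1.6))"
```

```text
clock: 7.08
tcp_pos: [0.5577, -0.096, 0.0828]
orientation: [3.128, -0.285, -0.0]
contact_force: [-0.6, -0.0, -0.1]
grip_width: 0.0001
gripper_force: 0.0
t 7.0833 tcp [ 0.5577 -0.096   0.0828] led [[ 0.0263 -0.1253]] F [-0.6 -0.  -0.1] w 0.00011015154003095517 turn units 0.004352274575635798 shift units [-0.0116 -0.0268 -0.0016]
```

View pics/t5.png

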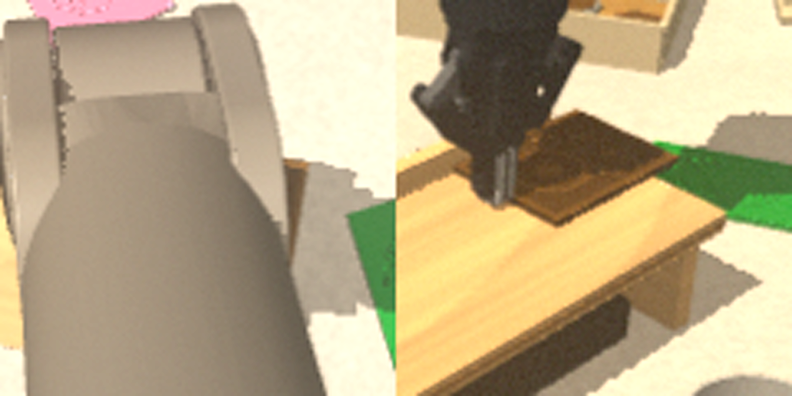

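The side crop shows the plaque overhanging: near-left corner at crop (558,222), near-right (678,157), far-right (578,111). The shelf near-end corner is at (727,213).

```bash
python3 -c "
from h import *
c=lambda q:crop(np.array(q)-[396,0],(270,140),3.3)
print(led(w(c([(558,222),(678,157),(578,111)]),.086,'side')),led(w(c([(727,213)]),.08,'side')))"
```

```text
[[-0.02212653 -0.13295198]
 [-0.02158702 -0.2529173 ]
 [ 0.06548577 -0.25275271]] [[-0.08017047 -0.22773874]]
```

```bash
python3 -m crank '[[-0.0018,-0.01,0,0,-1],[-0.0018,-0.01,0,0,-1],[-0.0018,-0.01,0,0,-1],[0,0,0,0,-1],[0.009,0.05,0,0,-1],[0.009,0.05,0.05,0,-1],[0,0,0.2,0,-1],[0,0,0.2,0,-1]]'
python3 -m crank '[[-0.2,0,0.05,0,-1],[-0.2,0,0.05,0,-1],[-0.2,0,0.05,0,-1],[-0.2,0,0.05,0,-1],[0,0,0,0,-1]]'
python3 -c "
from h import *
goto(0,0,.1);cv2.imwrite('pics/t6.png',cv2.convertScaleAbs(cv2.resize(np.hstack([r.grab_frame('top')[165:285,250:370],r.grab_frame('side')[140:260,270:390]]),None,fx=3.3,fy=3.3,interpolation=2),alpha=1.6))"
```

```text
clock: 7.85
tcp_pos: [0.5593, -0.078, 0.173]
orientation: [-3.128, 0.278, 0.007]
contact_force: [2.1, -0.5, 0.5]
grip_width: -0.0002
gripper_force: 0.0
clock: 8.27
tcp_pos: [0.394, -0.08, 0.2142]
orientation: [3.127, -0.282, -0.004]
contact_force: [-0.8, -0.6, -1.1]
grip_width: 0.0
gripper_force: 0.0
t 8.2667 tcp [ 0.394  -0.08    0.2142] led [[-0.1376 -0.1386]] F [-0.8 -0.6 -1.1] w 3.624167664892057e-05 turn units 0.0026743260771461843 shift units [ 0.7997  0.5601 -0.5709]
```

View pics/t6.png

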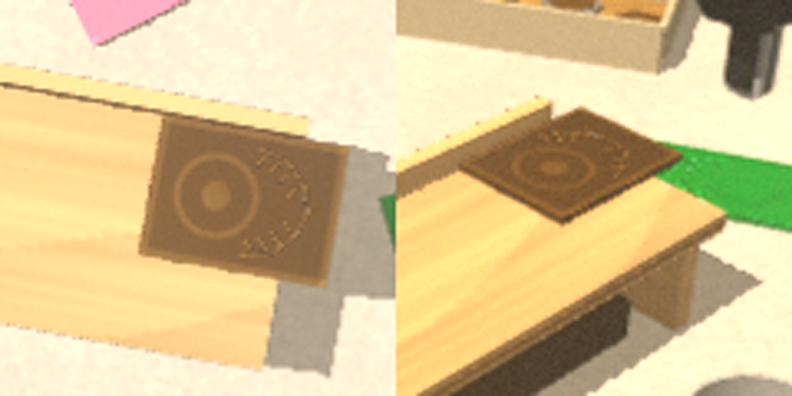

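The view is clear. Top crop: plaque corners at (162,117), (348,148), (325,286), (141,254), and the shelf end from (310,135) to (265,370). Side crop: corners at (563,221), (684,157), (583,107), (462,164).

```bash
python3 -c "
from h import *
def show(P,E):
    P=led(P); print(P.round(4).tolist(),'c',P.mean(0).round(4),'end',led(E).round(4).tolist(),'angs',[np.degrees(np.arctan2(*(P[i]-P[j]))).round(2) for i,j in((0,1),(3,2))])
k=lambda q:crop(q,(250,165),3.3)
show(w(k([(162,117),(348,148),(325,286),(141,254)]),.086),w(k([(265,370)]),.08))
c=lambda q:crop(np.array(q)-[396,0],(270,140),3.3)
show(w(c([(462,164),(583,107),(684,157),(563,221)]),.086,'side'),w(c([(727,213)]),.08,'side'))"
```

```text
[[0.0661, -0.1367], [0.0671, -0.2559], [-0.0211, -0.2554], [-0.0212, -0.1383]] c [ 0.0227 -0.1966] end [[-0.0795, -0.2278]] angs [np.float64(-0.48), np.float64(-0.04)]
[[0.067, -0.1395], [0.0671, -0.26], [-0.0242, -0.2559], [-0.0234, -0.1361]] c [ 0.0216 -0.1979] end [[-0.0802, -0.2277]] angs [np.float64(-0.04), np.float64(0.4)]
```

```bash
python3 -c "
from bench import r
print(r.hand_in())"
```

```text
the job is handed in; nothing more can be done
None
```

I handed the job in: in the last pictures the rectangular plaquette lies flat and square against the upstand, with about 3 cm hanging over the right (−y) end; I saw no contact with the octagon or the things on the desk but did not re-measure them, and the hand-in returned no verdict.

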